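# Slide a copper coupon out over the inspection mirror

### The arm

A 6-joint arm with a two-finger parallel gripper is mounted at the origin on the work surface. World frame = base frame: x ahead of the robot, y to its left, z up, the work surface at z = 0. Lengths are in m, angles in rad, forces in N, time in s.
With the tool pointing down it reaches from about 0.35 to 0.85 m from the base axis. Payload 8.1 kg.
Tool frame: the origin (TCP) lies midway between the tips of the shut fingers; the grasp point (between the pads) lies 19 mm behind it; z points along the fingers, y is the line along which they close (so a half turn about z gives the same grasp; the last joint's range is limited). The gripper opens to 93 mm and grips with 3 to 60 N. Pads are 15 mm wide; open, the fingers measure 128 mm over their backs; the gripper's body (75 mm by 188 mm) begins 65 mm behind the grasp point.
Start: joints at [-1.353, 0.13, 1.488, -0, 1.523, -0.085], TCP at [0.179, -0.573, 0.219] pointing down, gripper open.
Joint ranges: [-2.96, 2.96], [-0.89, 2.26], [0.02, 2.5], [-1.34, 4.48], [0, 2.73], [-2.66, 2.66]. Speed limits (rad/s): [2.39, 2.39, 2.79, 3.14, 3.14, 3.14].

### API

Orientations are given as a rotation vector (axis times angle).
In Python, from plant import read_state, read_camera, camera_model, close_job gives the robot as it stands. The module is installed in compiled form; this text tells all that it offers.
- The arm moves only by the tool carry_out, never from a script. Its argument "moves" is a list of rows, each an object of numbers: "jaw": the finger opening in m, from 0 to 0.093; "dx", "dy", "dz": the shift along the tool's x, y, z in m; "yaw": the turn about the tool's z in rad. In form: [{"jaw": .., "dx": .., "dy": .., "dz": .., "yaw": ..}, ...]. A call has 1 to 8 rows; each row shifts and turns the commanded pose from where the row before left it, along the tool's axes as they then stand; what a row does not reach is not made up. A row lasts 1/8 s, in which the tool goes at most 62.5 mm and 10.7 degrees, less where a joint would pass 70% of its speed; a pose out of reach is approached as far as the arm can. A call is refused whole if a number of a shift passes 0.0625 or a number of a turn 0.188, either way. A call with a gripper value outside its range is refused whole. The fingers move at their own pace and stop on an object; "grip_force" is the grip in N (left out, the last holds). Time passes only in rows, so rows that do not move let the fingers close. It gives the time, the measured TCP pose, the force, the opening and the grip force at its end, in the units of the state.
- read_state(): the state, without advancing time (a new reading comes with each control period).
- read_camera(name): name is "scene" or "top"; returns the picture (400x640x3 uint8, red, green, blue); there is no depth.
- camera_model(name): a dict with "camera_matrix" (3x3 intrinsics, pixels), "k1" (the pictures are not rectified: a ray, as slopes to the right and down, at radius r is drawn at 1 + k1 r^2 times it, then the intrinsics apply), "view" (4x4, takes a point from world to camera coordinates). Camera axes: x right, y up, looking along -z (the intrinsics and any distortion apply to the point x, -y, -z); pixel columns grow to the right and rows downward; lengths in m; the calibration is good to about 2 mm. A picture is of the moment at which its call begins. camera_model takes no time and is no camera call.
- close_job(): hands the job in; it is judged then, once.
The state is a dict: "t": time; "q": joint angles; "dq": joint speeds; "joint_torque": joint torques, N m; "tool_pos": TCP position; "orientation": TCP orientation; "force": force on the tool from outside, world axes, zero at the start; "wrist_torque": the same for the moment, N m; "opening": finger opening in m; "gripper_force": force on a finger pad.
Only numpy, scipy, OpenCV 4.12 (cv2) and the standard library are available. Lean on these libraries where they do the work, as an engineer would, in place of code of your own. Each camera call takes 0.05 s, during which the arm holds its last target. There are 200 camera calls.

### The job

With the fingertips only, push the copper coupon along the white ledge towards the end where the round inspection mirror lies, until about a third of its length sticks out past that end of the ledge and its edge shows over the mirror. Leave it lying flat on the ledge, lined up with it, and take the hand away; do not lift the coupon, and leave the other things where they stand.

Things in the scene. Friction and masses are not known exactly. Their poses are not given: they have to be found in the camera images.
- coupon: bare copper test coupon, a flat rectangular plate 70 x 120 x 6 mm, about 0.4 kg, lying loose on the ledge. Origin: centre of its underside. x: its 70 mm side, y: its 120 mm side (roughly along the ledge), z up.
- ledge: white polymer ledge, fixed to the bench: a flat slab 140 x 300 mm, 16 mm thick, on two webs over a grey foot; its top is 60 mm above the bench. Both ends are open, with no rims or stops. Origin: centre of its foot, at bench height. x: across it (140 mm), y: along its 300 mm length, so its two ends are at y = +150 and -150 mm; z up. The coupon lies nearer its -x side.
- mirror: round inspection mirror in a black holder, 84 mm across, 15 mm high, fixed on the bench just beyond one of the two ends of the ledge (its centre about 65 mm past that end). Origin: centre of its underside. It may be at either end.
- fitting: stainless hex fitting, 27 mm across, 38 mm tall, standing loose on the ledge near its +x side. Origin: centre of its underside. Leave alone.
- cap: round brass cap, 26 mm across, 28 mm tall, standing loose on the ledge near its +x side. Origin: centre of its underside. Leave alone.
- jar: small amber jar with black lid, 52 mm across, 50 mm tall, standing on the bench beyond the end of the ledge where the mirror is not. Origin: centre of its underside. Leave alone.
- flask: clear conical flask, 84 mm across, 108 mm tall, standing on the bench on the +x side of the ledge. Origin: centre of its underside. Leave alone.
- wrench: steel wrench, 150 mm long, lying on the bench on the +x side of the ledge. Its origin is on its underside. Leave alone.
- dish: white ceramic dish, 80 mm across, 20 mm tall, standing on the bench to the robot's right. Origin: centre of its underside. Leave alone.

How it is judged:
At the end, for the whole second after the job is handed in: The coupon rests flat on the ledge (within 4 mm of its top, tilt under 0.05 rad), in line with it within 0.2 rad, its centre 60 mm to the -x side to 10 mm to the +x side of the ledge's middle line, and 26 to 54 mm of its length overhangs the end at the mirror (((y of mirror in the frame of ledge above 0 m and y of coupon in the frame of ledge between 0.116 and 0.144 m) or (y of mirror in the frame of ledge below 0 m and y of coupon in the frame of ledge between -0.144 and -0.116 m)) and x of coupon in the frame of ledge between -0.06 and 0.01 m and angle between the y axis of coupon and the y axis of ledge, either way round below 0.2 rad and angle between coupon's own z axis and vertical below 0.05 rad and height (world z) of coupon between 0.056 and 0.064 m and linear speed of coupon below 0.01 m/s); the robot touches nothing.
It fails at once if the coupon is lifted off the ledge (its centre more than 10 mm above the top, or tilted over 0.3 rad) (height (world z) of coupon above 0.07 m or angle between coupon's own z axis and vertical above 0.3 rad).
It fails at once if the coupon falls from the ledge (height (world z) of coupon below 0.045 m).
It fails at once if a bystander is moved more than 20 mm or knocked over (distance of any of fitting, cap, jar, flask, wrench, dish from where it was at the start of the episode above 0.02 m or angle between any of fitting, cap, jar, flask, wrench, dish's own z axis and vertical above 0.4 rad).
It also fails if it takes over 35 s, if anything falls off the work surface, if the arm or the gripper's body presses on something with over 40 N, if the wrist force passes 120 N, or if a joint passes its speed limit or range.

## Working session

There is one attempt and no reset: what is moved stays moved. The work goes in short steps, Python scripts to look and compute and a tool call to move; the robot and the scene stay as the last step left them, time stands still between calls to the robot, and variables do not carry over. Pictures are saved under pics/ and viewed, at most 10 in all, crops included, and the job is handed in when it is done.

Besides the shell and the picture viewer there is one more tool, called after "Emit:" as name([rows], argument=value, ...), one row to a line, values as JSON. carry_out: Moves the arm, as the interface text tells. Its arguments: {"type":"object","properties":{"moves":{"type":"array","items":{"type":"object","properties":{"jaw":{"type":"number"},"dx":{"type":"number"},"dy":{"type":"number"},"dz":{"type":"number"},"yaw":{"type":"number"}}}},"grip_force":{"type":"number"}},"required":["moves"]}

```bash
mkdir -p pics; cat > h.py <<'E'
import numpy as np, cv2
from plant import *
def world(name,uv,z):
    m=camera_model(name);K=np.array(m["camera_matrix"],float);V=np.array(m["view"],float)
    p=(np.atleast_2d(uv)-K[:2,2])/[K[0,0],K[1,1]]
    u=p.copy()
    for _ in range(20): u=p/(1+m["k1"]*(u**2).sum(1,keepdims=True))
    d=np.c_[u[:,0],-u[:,1],-np.ones(len(u))]@V[:3,:3]
    c=-V[:3,:3].T@V[:3,3]
    return c+d*((z-c[2])/d[:,2])[:,None]
def snap(name,f):
    im=read_camera(name); cv2.imwrite("pics/"+f,im[...,::-1]); return im
E
python3 - <<'E'
from h import *
snap("top","t1.png");snap("scene","s1.png")
s=read_state();print(s["t"],s["tool_pos"],s["orientation"],s["opening"])
print(camera_model("top"))
E
```

```text
0.1 [ 0.17882955 -0.57219845  0.21769708] [-3.10402631e+00 -4.73541134e-01  1.67605874e-04] 0.09281579425226283
{'camera_matrix': array([[390.94460519,   0.        , 317.376011  ],
       [  0.        , 390.94460519, 198.04027368],
       [  0.        ,   0.        ,   1.        ]]), 'k1': -0.0971671146514744, 'view': array([[ 0.0028691 , -0.99999318, -0.00232475, -0.08726665],
       [ 0.9871941 ,  0.00246156,  0.15950468, -0.51722187],
       [-0.15949786, -0.00275261,  0.98719444, -1.02922824],
       [ 0.        ,  0.        ,  0.        ,  1.        ]])}
```

View pics/t1.png

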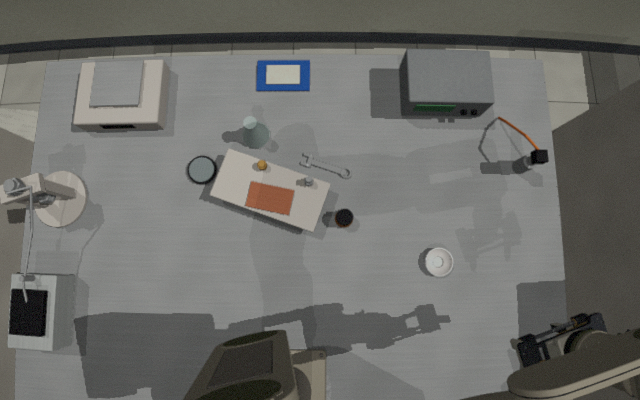

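View pics/s1.png

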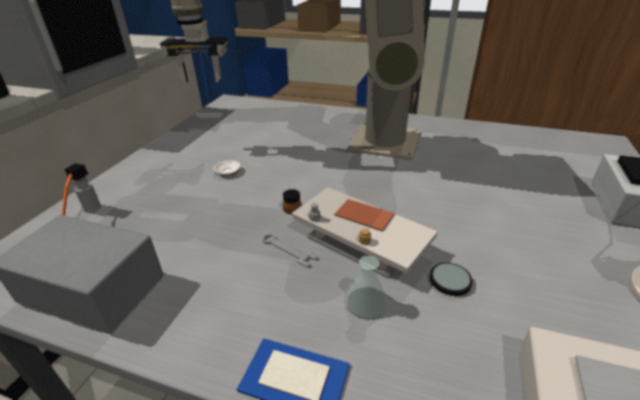

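The top view shows the mirror at about (201,170), to the left (+y) of the ledge. The ledge spans roughly (228,150)–(316,231) and the coupon is near (270,198). The jar is at (344,218). Next I'll segment these for exact positions.

```bash
cat >> h.py <<'E'
def rect(mask,name,z):
    n,l,st,c=cv2.connectedComponentsWithStats(mask.astype(np.uint8))
    k=1+st[1:,4].argmax(); ct,_=cv2.findContours((l==k).astype(np.uint8),0,2)
    px=max(ct,key=cv2.contourArea)[:,0].astype(float)
    w=world(name,px,z)[:,:2]
    return cv2.minAreaRect((w*1000).astype(np.float32)),px
def coupon(im,roi=(140,240,195,345)):
    r0,r1,c0,c1=roi; m=np.zeros(im.shape[:2],bool); s=im[r0:r1,c0:c1].astype(int)
    m[r0:r1,c0:c1]=(s[...,0]-s[...,2]>60)
    return m
E
python3 - <<'E'
from h import *
im=cv2.imread("pics/t1.png")[...,::-1]
print(im[170,240],im[220,305],im[198,270],im[240,300],im[130,200])
print("coupon",rect(coupon(im),"top",.066)[0])
m=np.zeros(im.shape[:2],bool); s=im[145:235,205:335].astype(int)
m[145:235,205:335]=(s.min(2)>145)|(s[...,0]-s[...,2]>18)
r,_=rect(m,"top",.06);print("ledge",r,cv2.boxPoints(r))
for n,uv,z in [("fit",(308,181),.098),("cap",(262,164),.088),("mirror",(201,170),.015),("jar",(344,218),.05)]: print(n,world("top",uv,z))
v=cv2.resize(im[140:240,180:360],None,fx=4,fy=4,interpolation=cv2.INTER_CUBIC)
mm=cv2.resize(m[140:240,180:360].astype(np.uint8),None,fx=4,fy=4,interpolation=0)
v=np.ascontiguousarray(v);ct,_=cv2.findContours(mm,1,2);cv2.drawContours(v,ct,-1,(0,255,0),1)
cv2.imwrite("pics/c1.png",v[...,::-1])
E
```

```text
[174 168 160] [163 159 150] [139  83  58] [127 127 125] [140 141 139]
coupon ((514.26806640625, 42.787506103515625), (118.40005493164062, 67.329833984375), 78.07951354980469)
ledge ((540.6634521484375, 43.64540100097656), (298.5740661621094, 139.11036682128906), 70.39324188232422) [[ 425.04608  -73.64553]
 [ 556.0905  -120.32578]
 [ 656.2808   160.93634]
 [ 525.2364   207.61658]]
fit [[ 0.55332204 -0.06142522  0.098     ]]
cap [[0.6013993  0.06174559 0.088     ]]
mirror [[0.6023776  0.24830285 0.015     ]]
jar [[ 0.46174506 -0.15782639  0.05      ]]
```

View pics/c1.png

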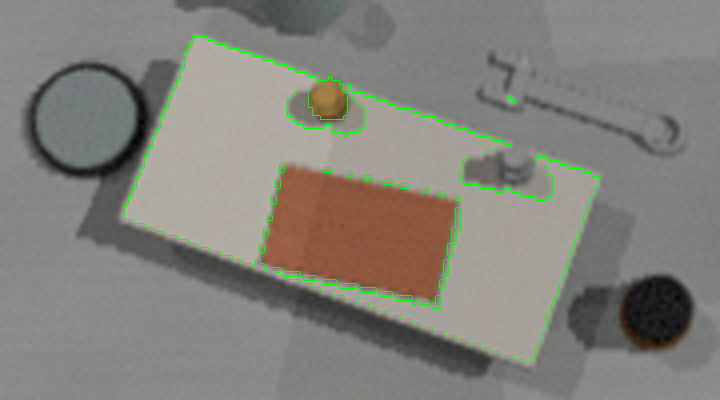

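Everything is located. In ledge axes the coupon centre is at (-24, -10) mm, turned about 0.134 rad, with the mirror at +y. I'll push its rear edge with two spread fingers, which will also square it up. First I move to a point above and behind it.

Emit:
carry_out([
  {"jaw": 0.04,"dx": 0.0283,"dy": -0.0262},
  {"jaw": 0.04,"dx": 0.0283,"dy": -0.0262},
  {"jaw": 0.04,"dx": 0.0283,"dy": -0.0262},
  {"jaw": 0.04,"dx": 0.0283,"dy": -0.0262},
  {"jaw": 0.04,"dx": 0.0283,"dy": -0.0262},
  {"jaw": 0.04,"dx": 0.0283,"dy": -0.0262},
  {"jaw": 0.04,"dx": 0.0283,"dy": -0.0262},
  {"jaw": 0.04,"dx": 0.0283,"dy": -0.0262},
])

```text
invalid input at $.moves[0]: expected keys jaw, dx, dy, dz, yaw
```

Emit:
carry_out([
  {"jaw": 0.04,"dx": 0.0283,"dy": -0.0262},
  {"jaw": 0.04,"dx": 0.0283,"dy": -0.0262},
  {"jaw": 0.04,"dx": 0.0283,"dy": -0.0262},
  {"jaw": 0.04,"dx": 0.0283,"dy": -0.0262},
  {"jaw": 0.04,"dx": 0.0283,"dy": -0.0262},
  {"jaw": 0.04,"dx": 0.0283,"dy": -0.0262},
  {"jaw": 0.04,"dx": 0.0283,"dy": -0.0262},
  {"jaw": 0.04,"dx": 0.0283,"dy": -0.0262},
])

```text
invalid input at $.moves[0]: expected keys jaw, dx, dy, dz, yaw
```

Emit:
carry_out([
  {"jaw": 0.04,"yaw": -0.18},
  {"jaw": 0.04,"yaw": -0.18},
  {"jaw": 0.04,"yaw": -0.18},
  {"jaw": 0.04,"yaw": -0.18},
  {"jaw": 0.04,"yaw": -0.18},
  {"jaw": 0.04,"yaw": -0.023},
  {"jaw": 0.04},
  {"jaw": 0.04},
])

```text
invalid input at $.moves[0]: expected keys jaw, dx, dy, dz, yaw
```

```bash
cat >> h.py <<'E'
C=np.array([.5407,.0436]);a=np.radians(70.39);LY=np.array([np.cos(a),np.sin(a)]);LX=np.array([LY[1],-LY[0]])
def tool():
    s=read_state();R=cv2.Rodrigues(np.array(s["orientation"]))[0];p=s["tool_pos"]
    d=p[:2]-C
    print("t",s["t"],"pos",p.round(4),"ledge xy",(d@LX).round(4),(d@LY).round(4),"tx",(R[:2,0]@LX).round(3),"tz",R[:,2].round(3),"open",round(s["opening"],4),"F",s["force"].round(2))
E
python3 -c "
from h import *;tool();snap('top','t2.png');snap('scene','s2.png')"
```

```text
t 0.1 pos [ 0.1788 -0.5722  0.2177] ledge xy -0.1342 -0.7015 tx 0.799 tz [-0.     0.002 -1.   ] open 0.0928 F [ 1.2  -0.14  0.26]
```

All the keys are required.

Emit:
carry_out([
  {"jaw": 0.04,"dx": 0.0283,"dy": -0.0262,"dz": 0,"yaw": 0},
  {"jaw": 0.04,"dx": 0.0283,"dy": -0.0262,"dz": 0,"yaw": 0},
  {"jaw": 0.04,"dx": 0.0283,"dy": -0.0262,"dz": 0,"yaw": 0},
  {"jaw": 0.04,"dx": 0.0283,"dy": -0.0262,"dz": 0,"yaw": 0},
  {"jaw": 0.04,"dx": 0.0283,"dy": -0.0262,"dz": 0,"yaw": 0},
  {"jaw": 0.04,"dx": 0.0283,"dy": -0.0262,"dz": 0,"yaw": 0},
  {"jaw": 0.04,"dx": 0.0283,"dy": -0.0262,"dz": 0,"yaw": 0},
  {"jaw": 0.04,"dx": 0.0283,"dy": -0.0262,"dz": 0,"yaw": 0},
])

```text
t: 1.2
tool_pos: [0.333, -0.3039, 0.2186]
orientation: [3.106, 0.474, 0.0]
force: [0.3, 0.2, 0.4]
opening: 0.0398
gripper_force: 0.0
```

Emit:
carry_out([
  {"jaw": 0.04,"dx": 0.0283,"dy": -0.0262,"dz": 0,"yaw": 0},
  {"jaw": 0.04,"dx": 0.0283,"dy": -0.0262,"dz": 0,"yaw": 0},
  {"jaw": 0.04,"dx": 0.0283,"dy": -0.0262,"dz": 0,"yaw": 0},
  {"jaw": 0.04,"dx": 0.0283,"dy": -0.0262,"dz": 0,"yaw": 0},
  {"jaw": 0.04,"dx": 0.0283,"dy": -0.0262,"dz": 0,"yaw": 0},
  {"jaw": 0.04,"dx": 0.0283,"dy": -0.0262,"dz": 0,"yaw": 0},
  {"jaw": 0.04,"dx": 0.0283,"dy": -0.0262,"dz": 0,"yaw": 0},
  {"jaw": 0.04,"dx": 0.0283,"dy": -0.0262,"dz": 0,"yaw": 0},
])

```text
t: 2.2
tool_pos: [0.4866, -0.0363, 0.2186]
orientation: [3.106, 0.474, 0.0]
force: [0.6, -0.9, -0.0]
opening: 0.0402
gripper_force: 0.0
```

Emit:
carry_out([
  {"jaw": 0.04,"dx": 0,"dy": 0,"dz": 0,"yaw": -0.18},
  {"jaw": 0.04,"dx": 0,"dy": 0,"dz": 0,"yaw": -0.18},
  {"jaw": 0.04,"dx": 0,"dy": 0,"dz": 0,"yaw": -0.18},
  {"jaw": 0.04,"dx": 0,"dy": 0,"dz": 0,"yaw": -0.18},
  {"jaw": 0.04,"dx": 0,"dy": 0,"dz": 0,"yaw": -0.18},
  {"jaw": 0.04,"dx": 0,"dy": 0,"dz": 0,"yaw": -0.023},
  {"jaw": 0.04,"dx": 0,"dy": 0,"dz": 0,"yaw": 0},
  {"jaw": 0.04,"dx": 0,"dy": 0,"dz": 0,"yaw": 0},
])

```text
t: 3.2
tool_pos: [0.4861, -0.0376, 0.2186]
orientation: [-2.572, -1.804, 0.0]
force: [-0.2, -0.2, 0.7]
opening: 0.0398
gripper_force: 0.0
```

```bash
python3 -c "
from h import *;tool();im=snap('scene','s2.png');cv2.imwrite('pics/s2c.png',cv2.resize(im[120:300,230:500,::-1],None,fx=2.5,fy=2.5))"
```

```text
t 3.2 pos [ 0.4861 -0.0376  0.2186] ledge xy -0.0242 -0.0948 tx 0.005 tz [-0.  0. -1.] open 0.0398 F [-0.23 -0.16  0.65]
```

View pics/s2c.png

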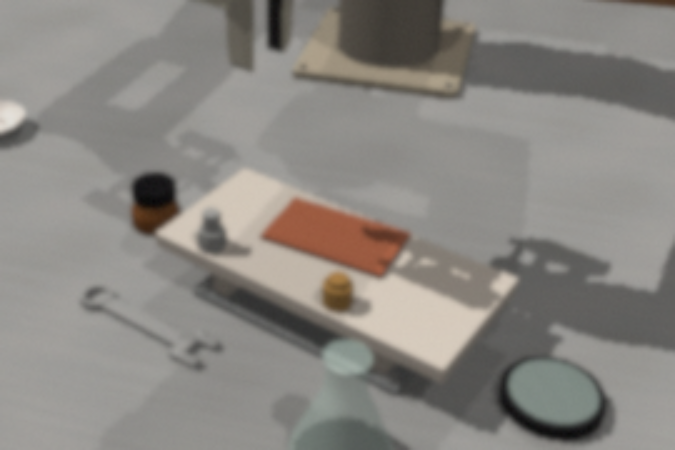

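The crop shows the fingers at (240,65) and (278,45), above and behind the coupon, with everything clear. I'll lower them to z of about 0.063.

Emit:
carry_out([
  {"jaw": 0.04,"dx": 0,"dy": 0,"dz": 0.035,"yaw": 0},
  {"jaw": 0.04,"dx": 0,"dy": 0,"dz": 0.035,"yaw": 0},
  {"jaw": 0.04,"dx": 0,"dy": 0,"dz": 0.035,"yaw": 0},
  {"jaw": 0.04,"dx": 0,"dy": 0,"dz": 0.03,"yaw": 0},
  {"jaw": 0.04,"dx": 0,"dy": 0,"dz": 0.015,"yaw": 0},
  {"jaw": 0.04,"dx": 0,"dy": 0,"dz": 0.006,"yaw": 0},
  {"jaw": 0.04,"dx": 0,"dy": 0,"dz": 0,"yaw": 0},
  {"jaw": 0.04,"dx": 0,"dy": 0,"dz": 0,"yaw": 0},
])

```text
t: 4.25
tool_pos: [0.4872, -0.0377, 0.064]
orientation: [2.569, 1.806, 0.002]
force: [-0.6, -0.6, 0.7]
opening: 0.0404
gripper_force: 0.0
```

```bash
python3 -c "
from h import *;tool();im=snap('scene','s3.png');cv2.imwrite('pics/s3c.png',cv2.resize(im[120:300,230:500,::-1],None,fx=2.5,fy=2.5))"
```

```text
t 4.25 pos [ 0.4872 -0.0377  0.064 ] ledge xy -0.0231 -0.0946 tx 0.003 tz [ 0.002 -0.    -1.   ] open 0.0404 F [-0.58 -0.6   0.66]
```

View pics/s3c.png

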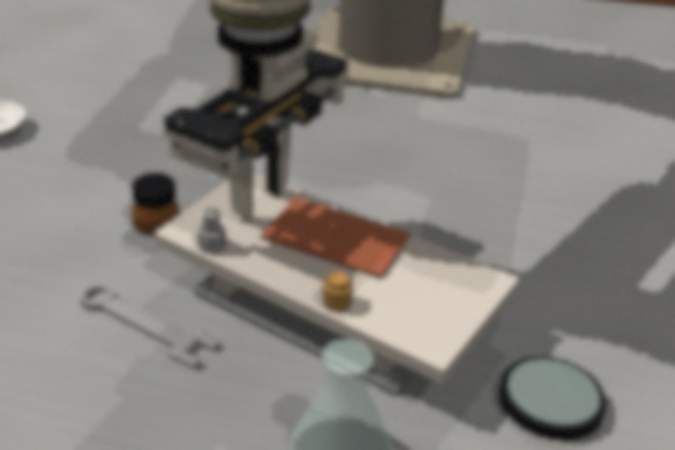

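The crop shows the fingertips at (243,220) and (275,190), on the ledge behind the coupon and clear of the fitting at (211,232). I'll go 1.5 mm lower and push slowly.

Emit:
carry_out([
  {"jaw": 0.04,"dx": 0,"dy": 0,"dz": 0.0015,"yaw": 0},
  {"jaw": 0.04,"dx": 0.008,"dy": 0,"dz": 0,"yaw": 0},
  {"jaw": 0.04,"dx": 0.008,"dy": 0,"dz": 0,"yaw": 0},
  {"jaw": 0.04,"dx": 0.008,"dy": 0,"dz": 0,"yaw": 0},
  {"jaw": 0.04,"dx": 0.008,"dy": 0,"dz": 0,"yaw": 0},
  {"jaw": 0.04,"dx": 0.008,"dy": 0,"dz": 0,"yaw": 0},
  {"jaw": 0.04,"dx": 0.008,"dy": 0,"dz": 0,"yaw": 0},
  {"jaw": 0.04,"dx": 0,"dy": 0,"dz": 0,"yaw": 0},
])

```text
t: 5.3
tool_pos: [0.5028, 0.0086, 0.0611]
orientation: [-2.569, -1.808, -0.001]
force: [0.4, 0.2, 0.3]
opening: 0.0399
gripper_force: 0.0
```

```bash
python3 -c "
from h import *;tool();im=snap('scene','s4.png');v=cv2.resize(im[120:300,230:500,::-1],None,fx=2.5,fy=2.5);cv2.imwrite('pics/s4c.png',v)"
```

```text
t 5.3 pos [0.5028 0.0086 0.0611] ledge xy -0.024 -0.0457 tx 0.002 tz [ 0.001  0.001 -1.   ] open 0.0399 F [0.4  0.23 0.26]
```

View pics/s4c.png

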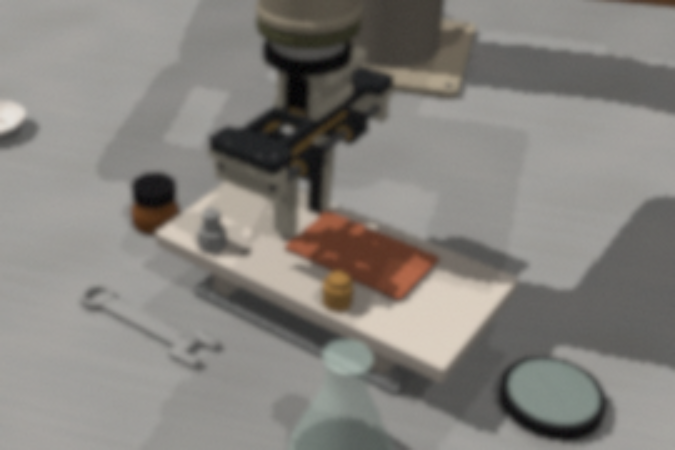

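The coupon slid forward with its rear edge against both fingers (crop (290,235)–(320,210)), and its front edge is at about (415,285). I'll keep pushing.

Emit:
carry_out([
  {"jaw": 0.04,"dx": 0.008,"dy": 0,"dz": 0,"yaw": 0},
  {"jaw": 0.04,"dx": 0.008,"dy": 0,"dz": 0,"yaw": 0},
  {"jaw": 0.04,"dx": 0.008,"dy": 0,"dz": 0,"yaw": 0},
  {"jaw": 0.04,"dx": 0.008,"dy": 0,"dz": 0,"yaw": 0},
  {"jaw": 0.04,"dx": 0.008,"dy": 0,"dz": 0,"yaw": 0},
  {"jaw": 0.04,"dx": 0.008,"dy": 0,"dz": 0,"yaw": 0},
  {"jaw": 0.04,"dx": 0.008,"dy": 0,"dz": 0,"yaw": 0},
  {"jaw": 0.04,"dx": 0,"dy": 0,"dz": 0,"yaw": 0},
])

```text
t: 6.35
tool_pos: [0.5217, 0.0612, 0.0613]
orientation: [-2.569, -1.808, -0.001]
force: [0.6, -0.4, 0.1]
opening: 0.04
gripper_force: 0.0
```

Emit:
carry_out([
  {"jaw": 0.04,"dx": 0.008,"dy": 0,"dz": 0,"yaw": 0},
  {"jaw": 0.04,"dx": 0.008,"dy": 0,"dz": 0,"yaw": 0},
  {"jaw": 0.04,"dx": 0.008,"dy": 0,"dz": 0,"yaw": 0},
  {"jaw": 0.04,"dx": 0.008,"dy": 0,"dz": 0,"yaw": 0},
  {"jaw": 0.04,"dx": 0.006,"dy": 0,"dz": 0,"yaw": 0},
  {"jaw": 0.04,"dx": 0.004,"dy": 0,"dz": 0,"yaw": 0},
  {"jaw": 0.04,"dx": 0,"dy": 0,"dz": 0,"yaw": 0},
  {"jaw": 0.04,"dx": 0,"dy": 0,"dz": 0,"yaw": 0},
])

```text
t: 7.35
tool_pos: [0.5354, 0.1002, 0.061]
orientation: [-2.569, -1.807, -0.001]
force: [-0.1, 0.3, -0.5]
opening: 0.0399
gripper_force: 0.0
```

```bash
cat >> h.py <<'E'
def corners(uv,z=.066,name="scene"):
    d=world(name,uv,z)[:,:2]-C; return np.c_[d@LX,d@LY].round(4)
E
python3 -c "
from h import *;tool();im=snap('scene','s5.png');snap('top','t5.png');v=cv2.resize(im[180:330,320:520,::-1],None,fx=4,fy=4);cv2.imwrite('pics/s5c.png',v)"
```

```text
t 7.35 pos [0.5354 0.1002 0.061 ] ledge xy -0.024 0.0516 tx 0.003 tz [-0.     0.001 -1.   ] open 0.0399 F [-0.11  0.26 -0.53]
```

View pics/s5c.png

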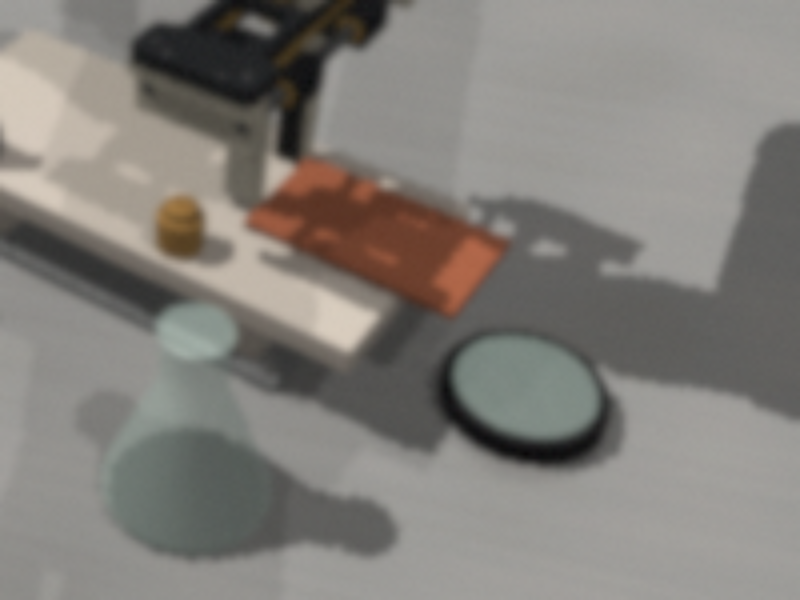

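The coupon overhangs the end, lined up with the ledge. Its corners in the crop are (511,239), (455,316), (248,219) and (312,156). I'll measure the overhang.

```bash
python3 -c "
from h import *
p=np.array([(511,239),(455,316),(248,219),(312,156)])/4+[320,180]-.4
c=corners(p);print(c,c.mean(0))
print('ledge corner',corners(np.array([(348,352)])/4+[320,180]-.4,.06))
im=cv2.imread('pics/t5.png')[...,::-1]
m=coupon(im,(130,240,190,345));m[:,:]&=True
r,px=rect(m,'top',.066);c=corners(px,.066,'top');print(r,c.min(0),c.max(0))"
```

```text
[[-0.0501  0.1815]
 [ 0.021   0.1824]
 [ 0.0175  0.0633]
 [-0.0513  0.0641]] [-0.015725  0.122825]
ledge corner [[0.0688 0.1497]]
((556.63037109375, 211.99642944335938), (26.27975845336914, 12.1412353515625), 68.56998443603516) [-0.0478  0.1509] [-0.0352  0.177 ]
```

The centre is at y ≈ 0.122 m, so the overhang is about 32 mm. I'll push 8 mm more, then back off and lift away.

Emit:
carry_out([
  {"jaw": 0.04,"dx": 0.004,"dy": 0,"dz": 0,"yaw": 0},
  {"jaw": 0.04,"dx": 0.004,"dy": 0,"dz": 0,"yaw": 0},
  {"jaw": 0.04,"dx": 0,"dy": 0,"dz": 0,"yaw": 0},
  {"jaw": 0.04,"dx": 0,"dy": 0,"dz": 0,"yaw": 0},
  {"jaw": 0.04,"dx": -0.01,"dy": 0,"dz": 0,"yaw": 0},
  {"jaw": 0.04,"dx": -0.02,"dy": 0,"dz": 0,"yaw": 0},
  {"jaw": 0.04,"dx": -0.02,"dy": 0,"dz": -0.01,"yaw": 0},
  {"jaw": 0.04,"dx": 0,"dy": 0,"dz": -0.03,"yaw": 0},
])

```text
t: 8.45
tool_pos: [0.519, 0.0579, 0.1002]
orientation: [-2.57, -1.803, 0.006]
force: [0.4, -0.3, -0.4]
opening: 0.0404
gripper_force: 0.0
```

Emit:
carry_out([
  {"jaw": 0.04,"dx": 0,"dy": 0,"dz": -0.04,"yaw": 0},
  {"jaw": 0.04,"dx": 0,"dy": 0,"dz": -0.04,"yaw": 0},
  {"jaw": 0.04,"dx": -0.04,"dy": 0,"dz": -0.03,"yaw": 0},
  {"jaw": 0.04,"dx": -0.05,"dy": 0,"dz": 0,"yaw": 0},
  {"jaw": 0.04,"dx": -0.05,"dy": 0,"dz": 0,"yaw": 0},
  {"jaw": 0.04,"dx": -0.05,"dy": 0,"dz": 0,"yaw": 0},
  {"jaw": 0.04,"dx": 0,"dy": 0,"dz": 0,"yaw": 0},
  {"jaw": 0.04,"dx": 0,"dy": 0,"dz": 0,"yaw": 0},
])

```text
t: 9.45
tool_pos: [0.4568, -0.1189, 0.2117]
orientation: [2.571, 1.805, 0.001]
force: [-0.8, -0.5, 1.0]
opening: 0.0396
gripper_force: 0.0
```

```bash
python3 -c "
from h import *;tool();im=snap('scene','s6.png');v=cv2.resize(im[180:330,320:520,::-1],None,fx=4,fy=4);cv2.imwrite('pics/s6c.png',v)
m=coupon(im,(190,270,370,460))
r,px=rect(m,'scene',.066);c=corners(px);b=cv2.minAreaRect((c*1000).astype(np.float32));print(b)"
```

```text
t 9.45 pos [ 0.4568 -0.1189  0.2117] ledge xy -0.0245 -0.1812 tx 0.005 tz [ 0.001  0.    -1.   ] open 0.0396 F [-0.77 -0.55  1.05]
((-14.074945449829102, 129.78549194335938), (118.81876373291016, 71.33392333984375), 89.59930419921875)
```

View pics/s6c.png

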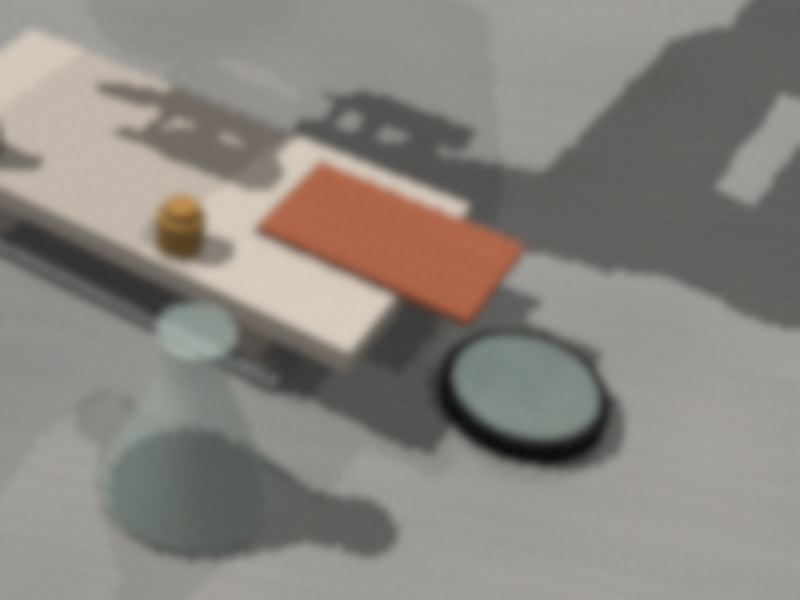

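The coupon lies flat from (260,228) to (524,245). Its centre is at (-14, 130) mm in ledge axes and it is in line within 0.01 rad. The cap and flask have not moved and the hand is clear, so I'll hand in.

```bash
python3 -c "
from plant import *;print(close_job())"
```

```text
the job is handed in; nothing more can be done
None
```

I pushed the coupon until about 40 mm of its 120 mm overhangs the ledge's mirror end, left it flat and lined up with the hand clear, and handed the job in (the hand-in gave no verdict).

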